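Find where the turntable rubs and mark it

ROBOT

A 6-joint arm with a two-finger parallel gripper is mounted at the origin on a cart in front of the work surface, level with it; the furniture and walls round the work are solid. World frame = base frame: x ahead of the robot, y to its left, z up, the work surface at z = 0. Lengths are in m, angles in rad, forces in N, time in s.
With the tool pointing down it reaches from about 0.425 to 0.95 m from the base axis. Payload 3.5 kg.
Tool frame: the origin (TCP) lies midway between the tips of the shut fingers; the grasp point (between the pads) lies 19 mm behind it; z points along the fingers, y is the line along which they close (so a half turn about z gives the same grasp; the last joint's range is limited). The gripper opens to 85 mm and grips with 20 to 120 N. Pads are 22 mm wide; open, the fingers measure 114 mm over their backs; the gripper's body (76 mm by 85 mm) begins 54 mm behind the grasp point. The pads swing forward as they close: fully open they stand 13 mm farther back than shut.
Start: joints at [1.194, 0.286, 1.577, -0, 1.279, -0.15], TCP at [0.152, 0.658, 0.231] pointing down, gripper open.
Joint ranges: [-2.77, 2.77], [-0.9, 2.22], [0.21, 2.48], [-1.53, 4.67], [0.24, 2.81], [-2.84, 2.84]. Speed limits (rad/s): [2.79, 2.79, 3.14, 3.14, 3.14, 3.14].

INTERFACE

Orientations are given as a unit quaternion [x, y, z, w].
In Python, from plant import ctrl gives the robot as it stands.
- The arm moves only by the tool send_rows, never from a script. Its argument "series" is a list that holds one entry, the list of rows, each a list of 7 numbers: the shift along the tool's x, y, z in cm, then the turn, a rotation vector about the tool's x, y, z in rad, then the opening, from -1 (shut) to 1 (fully open). In form: [[[x, y, z, rx, ry, rz, jaw], ...]]. A call has 1 to 10 rows; each row shifts and turns the commanded pose from where the row before left it, along the tool's axes as they then stand; what a row does not reach is not made up. A row lasts 1/8 s, in which the tool goes at most 62.5 mm and 10.7 degrees, less where a joint would pass 70% of its speed; a pose out of reach is approached as far as the arm can. A call is refused whole if a number of a shift passes 6.25 or a number of a turn 0.188, either way. A call with a gripper value outside its range is refused whole. The fingers move at their own pace and stop on an object; "force" is the grip in N (left out, the last holds). Time passes only in rows, so rows that do not move let the fingers close. It gives the time, the measured TCP pose, the force, the opening and the grip force at its end, in the units of the state.
- ctrl.get_state(): the state, without advancing time (a new reading comes with each control period).
- ctrl.read_camera(name): name is "side" or "top"; returns a dict with "img" (384x512x3 uint8, red, green, blue), "fx", "fy", "cx", "cy" (pixels), "k1" (the pictures are not rectified: a ray, as slopes to the right and down, at radius r is drawn at 1 + k1 r^2 times it, then the intrinsics apply), "R" (3x3) and "t" (3): a world point X has camera coordinates R X + t. Camera axes: x right, y down, z forward; pixel columns grow to the right and rows downward; lengths in m; the calibration is good to about 2 mm. A picture is of the moment at which its call begins. There is no depth.
- ctrl.sign_off(): hands the job in; it is judged then, once.
The state is a dict: "time": time; "qpos": joint angles; "dq": joint speeds; "joint_efforts": joint torques, N m; "eef_pos": TCP position; "tcp_rot": TCP orientation; "contact_force": force on the tool from outside, world axes, zero at the start; "wrist_torque": the same for the moment, N m; "opening": opening from 0.0 (shut) to 1.0 (fully open); "finger_force": force on a finger pad.
Only numpy, scipy, OpenCV 4.12 (cv2) and the standard library are available. Lean on these libraries where they do the work, as an engineer would, in place of code of your own. Each camera call takes 0.05 s, during which the arm holds its last target. There are 200 camera calls.

TASK

The small bench turntable rubs on its base at one place in its turn. Turn the disc round by its knob, feel where it drags hardest, and leave it standing in the middle of that tight spot; then, to mark the place, take the steel pin from its rest and lay it across the pair of V-notches nearest to where the knob now stands, so that it is cradled in both. Do not disturb the oil bottle, the sanding block or the roll of tape.

Things in the scene. Friction and masses are not known exactly. Their poses are not given: they have to be found in the camera images.
- turntable_base: Fixed plywood base, 12 mm thick; origin on the table under the disc's axis. A round board (radius 76 mm) with five arms, 56 mm wide and 150 mm long from the axis, fanning out at -80, -40, 0, +40 and +80 degrees from its +x axis (positive towards +y). Each arm carries a like pair of wooden V-notched yokes in line along the arm.
- middle_notches (a point): Where the centre of a pin lies that rests in the notch pair of the middle (0 degree) arm: 108 mm from the disc axis, 40 mm above the table; likewise on the other arms, the pin lying along the arm. The yokes of a pair are centred 84 and 132 mm from the axis, each 10 mm thick, 40 mm wide, tips 45 mm above the table, 90 degree V with its vertex at 30 mm; 38 mm free gap between them.
- disc: Aluminium disc, radius 60 mm, turns endlessly about a vertical axis; top 34 mm up. Origin on the axis, 22 mm up; its +x axis and a scribed line point to the knob. Drag at the knob is even, about 1 N, but over some 20 degrees either side of one hidden knob position it rises to 10 to 13 N while turning (4 to 6 N if read just after stopping). Let go, it stays put anywhere.
- knob (a point): Grip point on the knob, an upright black crank sleeve, 20 mm across, 38 to 76 mm above the table, that spins freely on its pin. The point is 48 mm from the disc's axis and 60 mm above the table. The tight spot lies at a knob direction between -80 and +80 degrees from the base's +x axis; at the start the knob is on the far side from it, towards -x of the base.
- pin: Bare steel pin, a cylinder 14 mm in diameter and 80 mm long, about 0.09 kg; origin at its centre, its x axis along its length.
- pin_rest: Fixed plywood rest, 72 x 50 mm, 10 mm thick, with one pair of the same V-notched yokes, 24 mm either side of its centre along its x axis (38 mm gap between them), in which the pin lies along x at the start, centre line 38 mm above the table. Origin under its centre on the table.
- microscope: Fixed black stereo microscope on a boom stand, part of the room, to be kept clear of: pole at the table's near right corner (about x 0.29, y -0.50); its boom runs level from there away from the robot, 0.46 to 0.56 m above the table, to the head beyond the work. Its origin is of no use.
- oil_bottle: Bystander: brown glass bottle with black cap, 47 mm across, 116 mm tall, origin at its underside.
- sanding_block: Bystander: brown sanding block, 64 x 108 x 30 mm, origin at its underside.
- masking_tape: Bystander: roll of pale tape lying flat, 104 mm across, 25 mm high, origin at its underside.
Things that resemble listed ones, but are neither listed nor needed, are in the scene too. Of the things shaped like the pin, the steel one is meant.

How it is judged:
On the way:
1. the disc stands still in the tight spot, within about 15 degrees of its middle (rub force over 9 N) (contact force between disc and turntable_base above 9 N and angular speed of disc below 0.1 rad/s), for 0.3 s.
At the end, for the whole second after the job is handed in: Disc still in the tight spot, knob within about 15 degrees of its middle (rub force over 9 N); pin at rest, level across both V-notches of the pair nearest the knob (within 30 degrees of the knob's direction), centre 96 to 120 mm from the disc axis, 36 to 43 mm above the table (all of step 1 and horizontal distance between pin and disc between 0.096 and 0.12 m and x of pin in the frame of disc above 0.07 m and angle between the x axis of pin and the x axis of disc, either way round below 0.52 rad and z of pin in the frame of turntable_base between 0.036 and 0.043 m and angle between pin's own x axis and vertical between 1.51 and 1.63 rad and linear speed of pin below 0.02 m/s); the robot touches nothing.
It fails at once if a bystander (oil bottle, sanding block, tape) is moved more than 30 mm (distance of any of oil_bottle, sanding_block, masking_tape from where it was at the start of the episode above 0.03 m).
It also fails if it takes over 72 s, if anything falls off the work surface, if the arm or the gripper's body presses on something with over 40 N, if the wrist force passes 120 N, or if a joint passes its speed limit or range.

## Working session

There is one attempt and no reset: what is moved stays moved. The work goes in short steps, Python scripts to look and compute and a tool call to move; the robot and the scene stay as the last step left them, time stands still between calls to the robot, and variables do not carry over. Pictures are saved under pics/ and viewed, at most 10 in all, crops included, and the job is handed in when it is done.

Besides the shell and the picture viewer there is one more tool, called after ">>>" in YAML: its name, and indented under it one key for each argument. send_rows: Moves the arm, as the interface text tells. Its arguments: {"type":"object","properties":{"series":{"type":"array"},"force":{"type":"number"}},"required":["series"]}

```bash
mkdir -p pics; cat > h.py <<'E'
import numpy as np, cv2, json
from plant import ctrl
def snap(name,fn):
    c=ctrl.read_camera(name); cv2.imwrite('pics/'+fn,c['img'][:,:,::-1]); 
    np.savez('pics/'+fn[:-4]+'.npz',**{k:np.array(v) for k,v in c.items()}); return c
def load(fn): return np.load('pics/'+fn[:-4]+'.npz')
def ray(c,u,v):
    d=np.array([(u-c['cx'])/c['fx'],(v-c['cy'])/c['fy']]); s=d.copy()
    for _ in range(20): s=d/(1+c['k1']*(s@s))
    R=c['R']; return -R.T@c['t'], R.T@np.array([s[0],s[1],1])
def atz(c,u,v,z):
    o,d=ray(c,u,v); return o+d*(z-o[2])/d[2]
def proj(c,X):
    p=c['R']@np.array(X)+c['t']; s=p[:2]/p[2]; s=s*(1+c['k1']*(s@s)); return np.array([s[0]*c['fx']+c['cx'],s[1]*c['fy']+c['cy']])
E
python3 - <<'E'
from h import *
for n in('top','side'):
    c=snap(n,n+'0.png'); print(n,-c['R'].T@c['t'],c['R'].round(2).tolist(),c['fx'],c['k1'])
    cv2.imwrite(f'pics/{n}0b.png',cv2.resize(c['img'][:,:,::-1],(800,600),interpolation=cv2.INTER_CUBIC))
print(ctrl.get_state())
E
```

```text
top [0.27699882 0.04454103 1.16454884] [[0.03, -1.0, 0.01], [-0.98, -0.03, -0.2], [0.2, 0.0, -0.98]] 420.52353955559613 0.03230389522595063
side [ 0.53590913 -1.02787499  0.65035377] [[1.0, 0.02, 0.02], [0.03, -0.52, -0.85], [-0.01, 0.85, -0.52]] 457.5366083458834 -0.15765709484970442
{'time': 0.1, 'qpos': array([ 1.19400589e+00,  2.87112968e-01,  1.57804084e+00,  5.59014976e-06,
        1.27857748e+00, -1.49999249e-01]), 'dq': array([-3.62311439e-04, -7.70899280e-05, -2.41457176e-03,  9.45580235e-04,
       -4.63741861e-04, -1.23061262e-03]), 'joint_efforts': array([-3.46223324e-04, -4.07294011e+01, -2.93699867e+01, -1.95802922e-04,
        3.43518135e-03,  6.27875522e-06]), 'eef_pos': array([0.15152417, 0.65716552, 0.23005601]), 'tcp_rot': array([ 1.13153470e-01,  9.93576947e-01, -1.03174439e-03, -2.80991415e-04]), 'contact_force': array([-0.74218598, -0.21781218, -1.14654934]), 'wrist_torque': array([-0.0398213 , -0.09701687,  0.00660221]), 'finger_force': 0.0, 'opening': 0.994744663800683}
```

View pics/top0b.png

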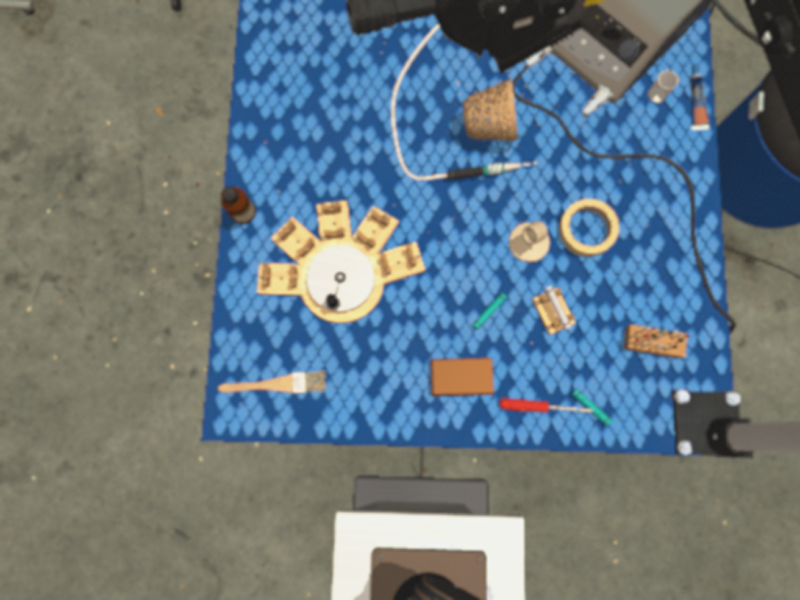

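View pics/side0b.png

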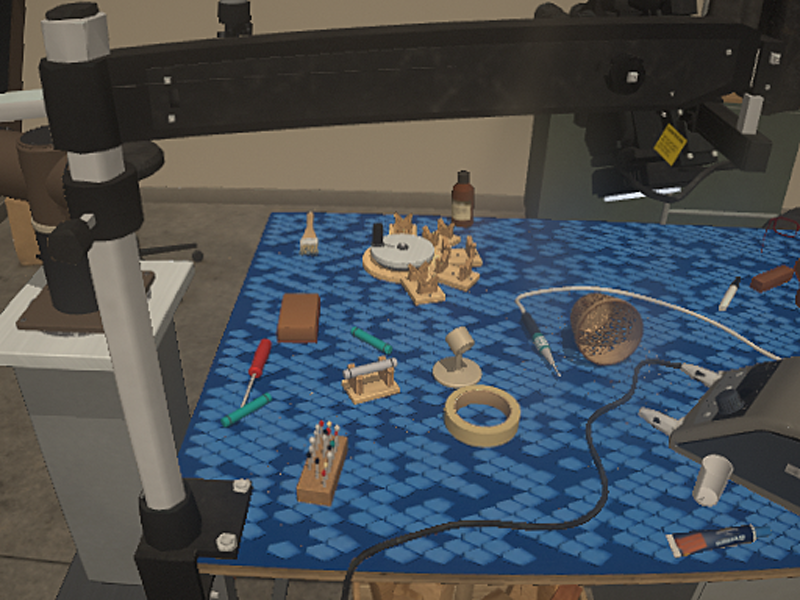

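The top view (800x600) shows the turntable axis near (341,277) with the knob at (332,301). The arms fan upward, the pin rest is at (554,310), the block at (462,376), the tape at (590,228) and the bottle at (238,205). The side view shows the knob at (377,235) and the steel pin at (370,368). I'll enlarge both areas.

```bash
python3 - <<'E'
from h import *
a=cv2.imread('pics/top0.png'); b=cv2.imread('pics/side0.png')
f=lambda im,x,y,w,h:cv2.resize(im[y:y+h,x:x+w],(400,300),interpolation=cv2.INTER_CUBIC)
# 100x75 crops at 4x
m=np.vstack([np.hstack([f(a,160,125,120,90),f(a,300,160,100,75)]),np.hstack([f(b,220,130,100,75),f(b,200,210,80,60)])])
cv2.imwrite('pics/m0.png',m)
E
```

```text
(no output)
```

View pics/m0.png

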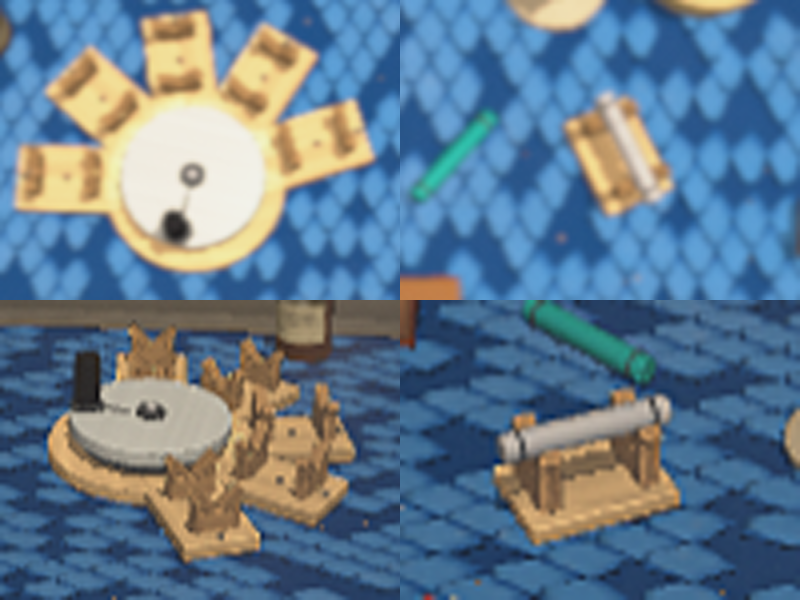

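```bash
cat >> h.py <<'E'
def tt(fn='top0.png'):
    c=load(fn); return c
E
python3 - <<'E'
from h import *
c=load('top0.png'); s=load('side0.png')
T=lambda u,v,z:atz(c,160+u*.3,125+v*.3,z)[:2]
P=lambda u,v,z:atz(c,300+(u-400)/4,160+v/4,z)[:2]
ax=T(192,175,.036); print('axis',ax, 'disc',T(192,175.5,.034))
corn=dict(mid=[(142,17),(206,10)],left=[(18,145),(15,208)],right=[(357,100),(373,158)],ml=[(46,92),(92,47)],mr=[(264,22),(317,56)])
off=dict(mid=0,left=80,right=-80,ml=40,mr=-40)
for k,(a,b) in corn.items():
    m=(T(*a,.012)+T(*b,.012))/2; d=m-ax; print(k,m,np.hypot(*d),np.degrees(np.arctan2(d[1],d[0]))-off[k])
print('axis est from arms', )
k=T(176,226,.076); d=k-ax; print('knob',k,np.hypot(*d),np.degrees(np.arctan2(d[1],d[0])))
e=[P(604,97,.041),P(654,196,.041)]; d=e[1]-e[0];print('pin',e,sum(e)/2,np.hypot(*d),np.degrees(np.arctan2(d[1],d[0])))
q=[P(*x,.010) for x in[(568,125),(628,97),(672,185),(612,215)]];print('rest',sum(q)/4)
S=lambda u,v,z:atz(s,220+u/4,130+(v-300)/4,z)[:2]
S2=lambda u,v,z:atz(s,200+(u-400)/5,210+(v-300)/5,z)[:2]
e=[S2(511,443,.038),S2(660,406,.038)];d=e[1]-e[0];print('side pin',sum(e)/2,np.hypot(*d),np.degrees(np.arctan2(d[1],d[0])))
print('side axis',S(151,410,.038),'knobtop',S(88,355,.076))
for n,px,z in[('bottle',(245,215),0),('block',(462,376),.03),('tape',(590,228),.025),('grn1',(490,311),.01),('cupthing',(530,240),.03)]: print(n,atz(c,px[0]*.64,px[1]*.64,z)[:2])
E
```

```text
axis [0.54815694 0.16642466] disc [0.54821193 0.16662035]
mid [0.69680272 0.19130792] 0.15071411731894135 9.503183269332478
left [0.54842522 0.31655888] 0.1501344612123113 9.897614454605574
right [0.59849917 0.02390282] 0.1511516298495552 9.454479548739414
ml [0.64371258 0.27847423] 0.14726163094255743 9.542522573964476
mr [0.6767895 0.0900157] 0.14961505787256799 9.289289266493299
axis est from arms
knob [0.49668866 0.17276795] 0.05185770056952624 172.97392117469255
pin [array([ 0.53844295, -0.20001618]), array([ 0.47072629, -0.23274741])] [ 0.50458462 -0.21638179] 0.07521222372906772 -154.2029396896739
rest [ 0.5042508  -0.21725227]
side pin [ 0.50580138 -0.21580478] 0.07164785361020293 25.20224176890037
side axis [0.54948066 0.15993226] knobtop [0.50269505 0.17017106]
bottle [0.67018412 0.35138626]
block [ 0.38101887 -0.05133032]
tape [ 0.65538365 -0.27997083]
grn1 [ 0.50028212 -0.10179165]
cupthing [ 0.62826603 -0.17057484]
```

>>> send_rows:
  series:
    - [[0,0,0,0,0,-0.1134,1],[0,0,0,0,0,-0.1134,1]]

```text
time: 0.35
eef_pos: [0.1516, 0.6573, 0.2305]
tcp_rot: [-0.002, 1.0, -0.001, -0.0]
contact_force: [0.1, -0.0, 0.2]
opening: 0.999
finger_force: 0.0
```

>>> send_rows:
  series:
    - [[-3.49,-4.84,0,0,0,0,1],[-3.49,-4.84,0,0,0,0,1],[-3.49,-4.84,0,0,0,0,1],[-3.49,-4.84,0,0,0,0,1],[-3.49,-4.84,0,0,0,0,1],[-3.49,-4.84,0,0,0,0,1],[-3.49,-4.84,0,0,0,0,1],[-3.49,-4.84,0,0,0,0,1],[-3.49,-4.84,0,0,0,0,1],[-3.49,-4.84,0,0,0,0,1]]

```text
time: 1.6
eef_pos: [0.5013, 0.1719, 0.231]
tcp_rot: [0.0, 1.0, 0.0, -0.0]
contact_force: [0.5, 1.6, 0.6]
opening: 0.992
finger_force: 0.0
```

>>> send_rows:
  series:
    - [[0,0,0,0,0,0,1],[0,0,0,0,0,0,1]]

```text
time: 1.85
eef_pos: [0.5003, 0.1737, 0.2307]
tcp_rot: [0.0, 1.0, 0.0, -0.001]
contact_force: [0.2, -0.4, -0.4]
opening: 1.004
finger_force: 0.0
```

Accurate. Next I descend to TCP z 0.047 and close on the knob.

>>> send_rows:
  series:
    - [[0,0,4.6,0,0,0,0.2],[0,0,4.6,0,0,0,0.2],[0,0,4.6,0,0,0,0.2],[0,0,4.6,0,0,0,0.2],[0,0,0,0,0,0,0.2],[0,0,0,0,0,0,0.2]]

```text
time: 2.6
eef_pos: [0.5014, 0.1748, 0.049]
tcp_rot: [-0.001, 1.0, 0.0, 0.001]
contact_force: [0.7, 0.3, 0.7]
opening: 0.598
finger_force: 0.0
```

```bash
python3 - <<'E'
from h import *
a=snap('top','top1.png')['img'];b=snap('side','side1.png')['img']
f=lambda im,x,y,w,h:cv2.resize(im[y:y+h,x:x+w,::-1],(400,300),interpolation=cv2.INTER_CUBIC)
cv2.imwrite('pics/m1.png',np.hstack([f(a,160,125,120,90),f(b,200,120,120,90)]))
E
```

```text
(no output)
```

View pics/m1.png

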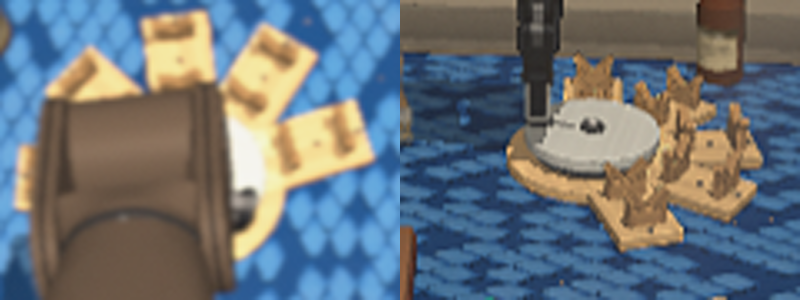

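The top view has the arm hiding the knob. The side view shows the fingers astride the knob, around (538,110) in the mosaic. I'll close on it.

>>> send_rows:
  series:
    - [[0,0,0,0,0,0,-1],[0,0,0,0,0,0,-1],[0,0,0,0,0,0,-1],[0,0,0,0,0,0,-1],[0,0,0,0,0,0,-1],[0,0,0,0,0,0,-1]]
  force: 40

```text
time: 3.45
eef_pos: [0.5018, 0.174, 0.049]
tcp_rot: [0.0, 1.0, 0.0, 0.001]
contact_force: [-1.5, 1.0, 5.9]
opening: 0.218
finger_force: 39.0
```

```bash
cat >> h.py <<'E'
def arc(t0,t1,n,R=4.8):
    t=np.radians(np.linspace(t0,t1,n+1)); p=R*np.c_[np.cos(t),np.sin(t)]; q=np.round(p-p[0],2); d=np.diff(q,axis=0)
    return [[round(-a,2)+0,round(b,2)+0] for a,b in d]
E
python3 - <<'E'
from h import *
print(arc(171,111,10))
for t in range(111,11,-10): print(t,arc(t,t-10,5))
E
```

```text
[[np.float64(-0.1), np.float64(0.49)], [np.float64(-0.16), np.float64(0.48)], [np.float64(-0.2), np.float64(0.46)], [np.float64(-0.26), np.float64(0.43)], [np.float64(-0.29), np.float64(0.41)], [np.float64(-0.34), np.float64(0.37)], [np.float64(-0.37), np.float64(0.34)], [np.float64(-0.41), np.float64(0.29)], [np.float64(-0.43), np.float64(0.26)], [np.float64(-0.46), np.float64(0.2)]]
111 [[np.float64(-0.16), np.float64(0.06)], [np.float64(-0.16), np.float64(0.05)], [np.float64(-0.16), np.float64(0.05)], [np.float64(-0.16), np.float64(0.04)], [np.float64(-0.16), np.float64(0.03)]]
101 [[np.float64(-0.16), np.float64(0.03)], [np.float64(-0.17), np.float64(0.02)], [np.float64(-0.17), np.float64(0.02)], [np.float64(-0.16), np.float64(0.01)], [np.float64(-0.17), np.float64(0.01)]]
91 [[np.float64(-0.17), np.float64(0.0)], [np.float64(-0.16), np.float64(-0.01)], [np.float64(-0.17), np.float64(-0.01)], [np.float64(-0.17), np.float64(-0.02)], [np.float64(-0.16), np.float64(-0.02)]]
81 [[np.float64(-0.16), np.float64(-0.03)], [np.float64(-0.17), np.float64(-0.03)], [np.float64(-0.16), np.flo
[... 614 characters left out ...]
4(-0.12)], [np.float64(-0.12), np.float64(-0.12)], [np.float64(-0.11), np.float64(-0.12)]]
41 [[np.float64(-0.11), np.float64(-0.13)], [np.float64(-0.1), np.float64(-0.13)], [np.float64(-0.1), np.float64(-0.14)], [np.float64(-0.09), np.float64(-0.13)], [np.float64(-0.09), np.float64(-0.15)]]
31 [[np.float64(-0.08), np.float64(-0.15)], [np.float64(-0.08), np.float64(-0.14)], [np.float64(-0.08), np.float64(-0.15)], [np.float64(-0.06), np.float64(-0.16)], [np.float64(-0.07), np.float64(-0.15)]]
21 [[np.float64(-0.06), np.float64(-0.16)], [np.float64(-0.05), np.float64(-0.16)], [np.float64(-0.05), np.float64(-0.16)], [np.float64(-0.04), np.float64(-0.16)], [np.float64(-0.03), np.float64(-0.16)]]
```

>>> send_rows:
  series:
    - [[-0.1,0.49,0,0,0,0,-1],[-0.16,0.48,0,0,0,0,-1],[-0.2,0.46,0,0,0,0,-1],[-0.26,0.43,0,0,0,0,-1],[-0.29,0.41,0,0,0,0,-1]]

```text
time: 4.08
eef_pos: [0.5109, 0.1971, 0.049]
tcp_rot: [0.0, 1.0, 0.0, -0.0]
contact_force: [-4.6, 1.0, 8.4]
opening: 0.219
finger_force: 39.3
```

>>> send_rows:
  series:
    - [[-0.34,0.37,0,0,0,0,-1],[-0.37,0.34,0,0,0,0,-1],[-0.41,0.29,0,0,0,0,-1],[-0.43,0.26,0,0,0,0,-1],[-0.46,0.2,0,0,0,0,-1]]

```text
time: 4.7
eef_pos: [0.5312, 0.2128, 0.049]
tcp_rot: [0.0, 1.0, 0.002, 0.0]
contact_force: [-3.5, 4.6, 7.5]
opening: 0.219
finger_force: 39.2
```

>>> send_rows:
  series:
    - [[-0.16,0.06,0,0,0,0,-1],[-0.16,0.05,0,0,0,0,-1],[-0.16,0.05,0,0,0,0,-1],[-0.16,0.04,0,0,0,0,-1],[-0.16,0.03,0,0,0,0,-1]]

```text
time: 5.32
eef_pos: [0.5395, 0.2153, 0.049]
tcp_rot: [0.001, 1.0, 0.002, 0.001]
contact_force: [-2.7, 6.7, 6.3]
opening: 0.219
finger_force: 39.1
```

>>> send_rows:
  series:
    - [[-0.16,0.03,0,0,0,0,-1],[-0.17,0.02,0,0,0,0,-1],[-0.17,0.02,0,0,0,0,-1],[-0.16,0.01,0,0,0,0,-1],[-0.17,0.01,0,0,0,0,-1]]

```text
time: 5.95
eef_pos: [0.5479, 0.2164, 0.049]
tcp_rot: [0.001, 1.0, 0.002, 0.001]
contact_force: [-2.3, 6.3, 5.5]
opening: 0.215
finger_force: 39.1
```

>>> send_rows:
  series:
    - [[-0.17,0,0,0,0,0,-1],[-0.16,-0.01,0,0,0,0,-1],[-0.17,-0.01,0,0,0,0,-1],[-0.17,-0.02,0,0,0,0,-1],[-0.16,-0.02,0,0,0,0,-1]]

```text
time: 6.58
eef_pos: [0.5539, 0.2162, 0.049]
tcp_rot: [0.001, 1.0, 0.002, -0.002]
contact_force: [-9.8, 7.0, 10.8]
opening: 0.218
finger_force: 39.7
```

>>> send_rows:
  series:
    - [[-0.16,-0.03,0,0,0,0,-1],[-0.17,-0.03,0,0,0,0,-1],[-0.16,-0.04,0,0,0,0,-1],[-0.16,-0.05,0,0,0,0,-1],[-0.16,-0.05,0,0,0,0,-1]]

```text
time: 7.2
eef_pos: [0.5622, 0.2146, 0.0491]
tcp_rot: [0.001, 1.0, 0.003, -0.002]
contact_force: [-7.4, 8.1, 8.6]
opening: 0.217
finger_force: 39.5
```

>>> send_rows:
  series:
    - [[-0.16,-0.06,0,0,0,0,-1],[-0.15,-0.06,0,0,0,0,-1],[-0.16,-0.07,0,0,0,0,-1],[-0.15,-0.07,0,0,0,0,-1],[-0.14,-0.08,0,0,0,0,-1]]

```text
time: 7.82
eef_pos: [0.5708, 0.2113, 0.0491]
tcp_rot: [0.001, 1.0, 0.003, -0.0]
contact_force: [-3.3, 9.2, 7.2]
opening: 0.217
finger_force: 39.3
```

>>> send_rows:
  series:
    - [[-0.15,-0.08,0,0,0,0,-1],[-0.14,-0.09,0,0,0,0,-1],[-0.14,-0.1,0,0,0,0,-1],[-0.13,-0.09,0,0,0,0,-1],[-0.13,-0.11,0,0,0,0,-1]]

```text
time: 8.45
eef_pos: [0.5801, 0.2053, 0.0491]
tcp_rot: [0.0, 1.0, 0.002, 0.003]
contact_force: [1.8, 5.3, 2.6]
opening: 0.217
finger_force: 38.9
```

>>> send_rows:
  series:
    - [[-0.13,-0.11,0,0,0,0,-1],[-0.12,-0.11,0,0,0,0,-1],[-0.12,-0.12,0,0,0,0,-1],[-0.12,-0.12,0,0,0,0,-1],[-0.11,-0.12,0,0,0,0,-1]]

```text
time: 9.07
eef_pos: [0.5866, 0.1988, 0.0491]
tcp_rot: [0.0, 1.0, 0.001, 0.003]
contact_force: [2.9, 2.8, 2.1]
opening: 0.216
finger_force: 39.0
```

>>> send_rows:
  series:
    - [[-0.11,-0.13,0,0,0,0,-1],[-0.1,-0.13,0,0,0,0,-1],[-0.1,-0.14,0,0,0,0,-1],[-0.09,-0.13,0,0,0,0,-1],[-0.09,-0.15,0,0,0,0,-1]]

```text
time: 9.7
eef_pos: [0.5915, 0.1916, 0.0491]
tcp_rot: [0.0, 1.0, 0.001, 0.003]
contact_force: [4.2, 3.6, 3.8]
opening: 0.221
finger_force: 39.0
```

>>> send_rows:
  series:
    - [[-0.08,-0.15,0,0,0,0,-1],[-0.08,-0.14,0,0,0,0,-1],[-0.08,-0.15,0,0,0,0,-1],[-0.06,-0.16,0,0,0,0,-1],[-0.07,-0.15,0,0,0,0,-1]]

```text
time: 10.32
eef_pos: [0.5949, 0.1836, 0.049]
tcp_rot: [0.0, 1.0, 0.0, 0.003]
contact_force: [3.8, 1.9, 5.2]
opening: 0.215
finger_force: 39.2
```

>>> send_rows:
  series:
    - [[-0.06,-0.16,0,0,0,0,-1],[-0.05,-0.16,0,0,0,0,-1],[-0.05,-0.16,0,0,0,0,-1],[-0.04,-0.16,0,0,0,0,-1],[-0.03,-0.16,0,0,0,0,-1]]

```text
time: 10.95
eef_pos: [0.5969, 0.1753, 0.049]
tcp_rot: [0.0, 1.0, 0.0, 0.002]
contact_force: [3.1, 0.8, 6.4]
opening: 0.217
finger_force: 39.3
```

The tight spot is found at roughly θ 63–83° in world axes. I'll fit the axis and sweep back finely.

```bash
python3 - <<'E'
from h import *
from scipy.optimize import least_squares
P=np.array([[.5018,.174],[.5109,.1971],[.5312,.2128],[.5395,.2153],[.5479,.2164],[.5539,.2162],[.5622,.2146],[.5708,.2113],[.5801,.2053],[.5866,.1988],[.5915,.1916],[.5949,.1836],[.5969,.1753]])
F=np.array([[-1.5,1],[-4.6,1],[-3.5,4.6],[-2.7,6.7],[-2.3,6.3],[-9.8,7],[-7.4,8.1],[-3.3,9.2],[1.8,5.3],[2.9,2.8],[4.2,3.6],[3.8,1.9],[3.1,.8]])
r=least_squares(lambda p:np.hypot(*(P-p[:2]).T)-p[2],[.548,.166,.048]);print(r.x,(r.fun*1e3).round(2))
d=P-r.x[:2]; t=np.arctan2(d[:,1],d[:,0]); print(np.c_[np.degrees(t),-np.sin(t)*F[:,0]+np.cos(t)*F[:,1],np.cos(t)*F[:,0]+np.sin(t)*F[:,1]].round(1))
g=lambda a:[[float(x) for x in y] for y in a]
print(g(arc(11,46,7)))
for t in range(46,101,5): print(t,g(arc(t,t+5,3)))
E
```

```text
[0.54942395 0.1684006  0.04798446] [-0.03  0.05  0.01 -0.05  0.04  0.02 -0.05 -0.05  0.    0.04  0.06 -0.04
 -0.01]
[[173.3  -0.8   1.6]
 [143.3   1.9   4.3]
 [112.3   1.5   5.6]
 [101.9   1.3   7.1]
 [ 91.8   2.1   6.4]
 [ 84.7  10.4   6.1]
 [ 74.5   9.3   5.8]
 [ 63.5   7.1   6.8]
 [ 50.3   2.    5.2]
 [ 39.3   0.3   4. ]
 [ 28.9   1.1   5.4]
 [ 18.5   0.6   4.2]
 [  8.3   0.3   3.2]]
[[0.1, 0.41], [0.13, 0.39], [0.17, 0.39], [0.2, 0.37], [0.23, 0.35], [0.26, 0.32], [0.29, 0.31]]
46 [[0.1, 0.1], [0.11, 0.09], [0.1, 0.09]]
51 [[0.11, 0.09], [0.11, 0.08], [0.12, 0.08]]
56 [[0.12, 0.08], [0.12, 0.07], [0.12, 0.07]]
61 [[0.12, 0.07], [0.13, 0.06], [0.12, 0.06]]
66 [[0.13, 0.05], [0.13, 0.06], [0.13, 0.04]]
71 [[0.13, 0.04], [0.14, 0.04], [0.13, 0.04]]
76 [[0.14, 0.03], [0.13, 0.03], [0.14, 0.02]]
81 [[0.14, 0.02], [0.14, 0.02], [0.14, 0.01]]
86 [[0.14, 0.01], [0.14, 0.0], [0.14, 0.0]]
91 [[0.14, 0.0], [0.14, -0.01], [0.14, -0.02]]
96 [[0.14, -0.02], [0.14, -0.02], [0.13, -0.02]]
```

>>> send_rows:
  series:
    - [[0.1,0.41,0,0,0,0,-1],[0.13,0.39,0,0,0,0,-1],[0.17,0.39,0,0,0,0,-1],[0.2,0.37,0,0,0,0,-1],[0.23,0.35,0,0,0,0,-1],[0.26,0.32,0,0,0,0,-1],[0.29,0.31,0,0,0,0,-1]]

```text
time: 11.82
eef_pos: [0.5841, 0.2015, 0.0491]
tcp_rot: [0.0, 1.0, 0.001, 0.004]
contact_force: [6.7, 4.4, 3.1]
opening: 0.222
finger_force: 39.2
```

>>> send_rows:
  series:
    - [[0.1,0.1,0,0,0,0,-1],[0.11,0.09,0,0,0,0,-1],[0.1,0.09,0,0,0,0,-1]]

```text
time: 12.2
eef_pos: [0.5808, 0.2047, 0.0491]
tcp_rot: [0.0, 1.0, 0.001, 0.004]
contact_force: [5.9, 5.3, 3.0]
opening: 0.222
finger_force: 39.2
```

>>> send_rows:
  series:
    - [[0.11,0.09,0,0,0,0,-1],[0.11,0.08,0,0,0,0,-1],[0.12,0.08,0,0,0,0,-1]]

```text
time: 12.58
eef_pos: [0.5781, 0.2069, 0.0491]
tcp_rot: [0.0, 1.0, 0.001, 0.004]
contact_force: [7.8, 4.4, 2.0]
opening: 0.218
finger_force: 39.0
```

>>> send_rows:
  series:
    - [[0.12,0.08,0,0,0,0,-1],[0.12,0.07,0,0,0,0,-1],[0.12,0.07,0,0,0,0,-1]]

```text
time: 12.95
eef_pos: [0.5756, 0.2086, 0.0492]
tcp_rot: [0.0, 1.0, 0.001, 0.006]
contact_force: [10.9, 2.5, -0.3]
opening: 0.217
finger_force: 39.0
```

>>> send_rows:
  series:
    - [[0.12,0.07,0,0,0,0,-1],[0.13,0.06,0,0,0,0,-1],[0.12,0.06,0,0,0,0,-1]]

```text
time: 13.32
eef_pos: [0.5732, 0.2101, 0.0493]
tcp_rot: [0.0, 1.0, 0.001, 0.008]
contact_force: [15.3, 2.3, -2.1]
opening: 0.214
finger_force: 39.1
```

>>> send_rows:
  series:
    - [[0.13,0.05,0,0,0,0,-1],[0.13,0.06,0,0,0,0,-1],[0.13,0.04,0,0,0,0,-1]]

```text
time: 13.7
eef_pos: [0.5687, 0.2123, 0.0493]
tcp_rot: [0.0, 1.0, 0.001, 0.007]
contact_force: [12.0, 5.4, -0.2]
opening: 0.221
finger_force: 39.4
```

>>> send_rows:
  series:
    - [[0.13,0.04,0,0,0,0,-1],[0.14,0.04,0,0,0,0,-1],[0.13,0.04,0,0,0,0,-1]]

```text
time: 14.08
eef_pos: [0.5644, 0.2139, 0.0493]
tcp_rot: [0.0, 1.0, 0.002, 0.007]
contact_force: [11.8, 5.8, -1.2]
opening: 0.217
finger_force: 39.4
```

>>> send_rows:
  series:
    - [[0.14,0.03,0,0,0,0,-1],[0.13,0.03,0,0,0,0,-1],[0.14,0.02,0,0,0,0,-1]]

```text
time: 14.45
eef_pos: [0.5601, 0.2151, 0.0492]
tcp_rot: [0.001, 1.0, 0.002, 0.006]
contact_force: [10.5, 6.6, 0.3]
opening: 0.218
finger_force: 39.5
```

>>> send_rows:
  series:
    - [[0.14,0.02,0,0,0,0,-1],[0.14,0.02,0,0,0,0,-1],[0.14,0.01,0,0,0,0,-1]]

```text
time: 14.82
eef_pos: [0.5544, 0.2161, 0.0492]
tcp_rot: [0.001, 1.0, 0.002, 0.004]
contact_force: [6.5, 8.5, 3.8]
opening: 0.219
finger_force: 39.9
```

>>> send_rows:
  series:
    - [[0.14,0.01,0,0,0,0,-1],[0.14,0,0,0,0,0,-1],[0.14,0,0,0,0,0,-1]]

```text
time: 15.2
eef_pos: [0.5485, 0.2163, 0.049]
tcp_rot: [0.001, 1.0, 0.002, 0.002]
contact_force: [1.8, 8.1, 7.0]
opening: 0.218
finger_force: 40.2
```

>>> send_rows:
  series:
    - [[0.14,0,0,0,0,0,-1],[0.14,-0.01,0,0,0,0,-1],[0.14,-0.02,0,0,0,0,-1]]

```text
time: 15.58
eef_pos: [0.5434, 0.216, 0.049]
tcp_rot: [0.0, 1.0, 0.002, 0.001]
contact_force: [0.6, 8.7, 7.9]
opening: 0.217
finger_force: 40.4
```

>>> send_rows:
  series:
    - [[0.14,-0.02,0,0,0,0,-1],[0.14,-0.02,0,0,0,0,-1],[0.13,-0.02,0,0,0,0,-1]]

```text
time: 15.95
eef_pos: [0.5391, 0.2153, 0.049]
tcp_rot: [0.0, 1.0, 0.002, 0.0]
contact_force: [-0.7, 7.8, 8.8]
opening: 0.217
finger_force: 40.4
```

Centre is about 72° world (62.5° base), so the +80° arm is nearest. I'll go back to about 74° and hold there.

```bash
python3 - <<'E'
from h import *
print([[float(x) for x in y] for y in arc(101,71,7)])
E
```

```text
[[-0.35, 0.06], [-0.36, 0.02], [-0.36, 0.01], [-0.36, -0.03], [-0.35, -0.05], [-0.36, -0.08], [-0.34, -0.1]]
```

>>> send_rows:
  series:
    - [[-0.35,0.06,0,0,0,0,-1],[-0.36,0.02,0,0,0,0,-1],[-0.36,0.01,0,0,0,0,-1],[-0.36,-0.03,0,0,0,0,-1],[-0.35,-0.05,0,0,0,0,-1],[-0.36,-0.08,0,0,0,0,-1],[-0.34,-0.1,0,0,0,0,-1]]

```text
time: 16.82
eef_pos: [0.5604, 0.215, 0.049]
tcp_rot: [0.001, 1.0, 0.003, -0.004]
contact_force: [-9.7, 10.9, 15.3]
opening: 0.218
finger_force: 41.2
```

>>> send_rows:
  series:
    - [[0,0,0,0,0,0,-1],[0,0,0,0,0,0,-1],[0,0,0,0,0,0,-1],[0,0,0,0,0,0,-1],[0,0,0,0,0,0,-1],[0,0,0,0,0,0,-1]]

```text
time: 17.58
eef_pos: [0.5634, 0.2142, 0.0491]
tcp_rot: [0.001, 1.0, 0.002, -0.0]
contact_force: [-0.9, 8.9, 9.6]
opening: 0.217
finger_force: 40.5
```

>>> send_rows:
  series:
    - [[0,0,0,0,0,0,0],[0,0,0,0,0,0,0],[0,0,0,0,0,0,0],[0,0,0,0,0,0,0],[0,0,-5,0,0,0,0],[0,0,-5,0,0,0,0],[0,0,-5,0,0,0,0],[0,0,0,0,0,0,0]]

```text
time: 18.58
eef_pos: [0.5666, 0.2122, 0.2035]
tcp_rot: [0.0, 1.0, 0.001, 0.005]
contact_force: [-0.0, 0.2, -0.1]
opening: 0.498
finger_force: 0.0
```

>>> send_rows:
  series:
    - [[0.73,-5.36,0,0,0,0,0],[0.73,-5.36,0,0,0,0,0],[0.73,-5.36,0,0,0,0,0],[0.73,-5.36,0,0,0,0,0],[0.73,-5.36,0,0,0,0,0],[0.73,-5.36,0,0,0,0,0],[0.73,-5.36,0,0,0,0,0],[0.73,-5.36,0,0,0,0,0]]

```text
time: 19.58
eef_pos: [0.5039, -0.2185, 0.1959]
tcp_rot: [0.0, 1.0, 0.001, -0.001]
contact_force: [0.9, 0.9, 0.3]
opening: 0.498
finger_force: 0.0
```

>>> send_rows:
  series:
    - [[0,0,0,0,0,-0.145,0],[0,0,0,0,0,-0.145,0],[0,0,0,0,0,-0.146,0],[0,0,0,0,0,0,0],[0,0,0,0,0,0,0]]

```text
time: 20.2
eef_pos: [0.5048, -0.2169, 0.1965]
tcp_rot: [-0.215, 0.977, 0.0, -0.001]
contact_force: [0.5, -0.9, -0.7]
opening: 0.503
finger_force: 0.0
```

```bash
python3 - <<'E'
from h import *
a=snap('top','top2.png')['img'];b=snap('side','side2.png')['img']
f=lambda im,x,y,w,h:cv2.resize(im[y:y+h,x:x+w,::-1],(400,300),interpolation=cv2.INTER_CUBIC)
cv2.imwrite('pics/m2.png',np.vstack([np.hstack([f(a,160,125,120,90),f(b,220,130,100,75)]),np.hstack([f(a,300,160,100,75),f(b,200,190,120,90)])]))
print(ctrl.get_state()['qpos'])
E
```

```text
[-5.90361978e-01  4.23255431e-02  1.91838865e+00 -7.38959617e-05
  1.18155317e+00 -2.59593810e+00]
```

View pics/m2.png

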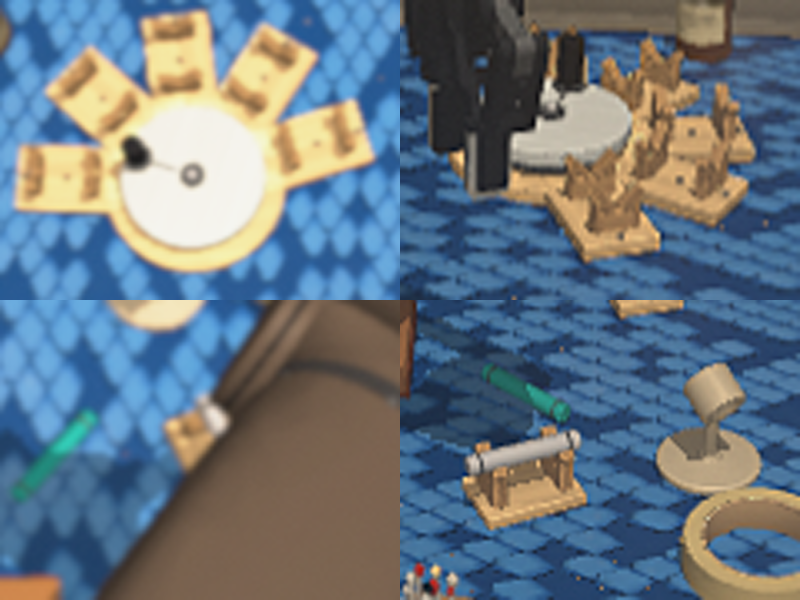

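The knob now stands at crop (133,152), about 73°. The pin is still in its rest below the gripper. I'll descend over the pin.

>>> send_rows:
  series:
    - [[-0.1,0.14,5,0,0,0,0],[0,0,5,0,0,0,0],[0,0,4,0,0,0,0],[0,0,2,0,0,0,0],[0,0,1.6,0,0,0,0],[0,0,0,0,0,0,0],[0,0,0,0,0,0,0]]

```text
time: 21.18
eef_pos: [0.5063, -0.2159, 0.0224]
tcp_rot: [-0.216, 0.976, -0.001, 0.001]
contact_force: [-0.3, 0.7, 1.0]
opening: 0.503
finger_force: 0.0
```

```bash
python3 - <<'E'
from h import *
b=snap('side','side3.png')['img']
f=lambda im,x,y,w,h:cv2.resize(im[y:y+h,x:x+w,::-1],(640,480),interpolation=cv2.INTER_CUBIC)
cv2.imwrite('pics/m3.png',f(b,190,190,100,75))
E
```

```text
(no output)
```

View pics/m3.png

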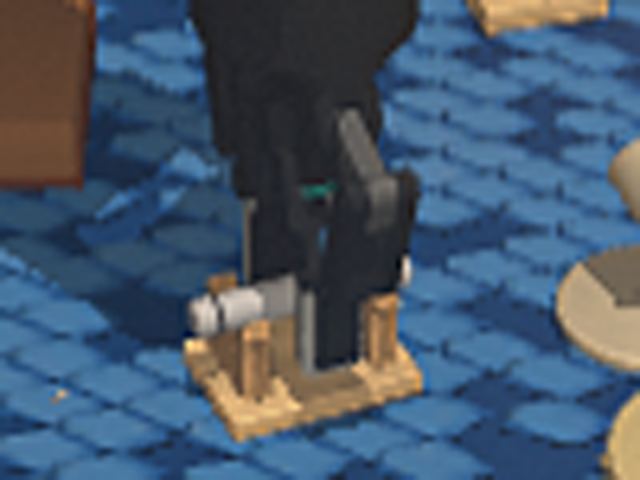

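The fingers straddle the pin between the yokes, with the near finger at about (335,330) and the yokes at (258,360) and (382,330). I'll close and lift.

>>> send_rows:
  series:
    - [[0,0,0,0,0,0,-1],[0,0,0,0,0,0,-1],[0,0,0,0,0,0,-1],[0,0,0,0,0,0,-1],[0,0,0,0,0,0,-1]]
  force: 40

```text
time: 21.85
eef_pos: [0.5055, -0.2147, 0.0222]
tcp_rot: [-0.216, 0.976, 0.001, -0.0]
contact_force: [-1.8, 4.3, 5.9]
opening: 0.152
finger_force: 39.0
```

>>> send_rows:
  series:
    - [[0,0,-1,0,0,0,-1],[0,0,-3,0,0,0,-1],[0,0,-5,0,0,0,-1],[0,0,-5,0,0,0,-1],[0,0,0,0,0,0,-1],[0,0,0,0,0,0,-1]]

```text
time: 22.6
eef_pos: [0.5051, -0.2153, 0.161]
tcp_rot: [-0.216, 0.976, -0.0, -0.0]
contact_force: [-0.5, -0.4, -1.4]
opening: 0.148
finger_force: 39.0
```

```bash
python3 - <<'E'
from h import *
b=snap('side','side4.png')['img']; a=snap('top','top4.png')['img']
f=lambda im,x,y,w,h:cv2.resize(im[y:y+h,x:x+w,::-1],(400,300),interpolation=cv2.INTER_CUBIC)
cv2.imwrite('pics/m4.png',np.hstack([f(b,190,160,100,75),f(a,280,140,100,75)]))
A=np.array([.5494,.1684]); u=np.array([np.cos(np.radians(89.5)),np.sin(np.radians(89.5))]); print(A+.108*u,ctrl.get_state()['qpos'])
E
```

```text
[0.55034247 0.27639589] [-5.87687974e-01  8.16923451e-02  1.95034946e+00 -1.59274339e-04
  1.11325733e+00 -2.59430225e+00]
```

View pics/m4.png

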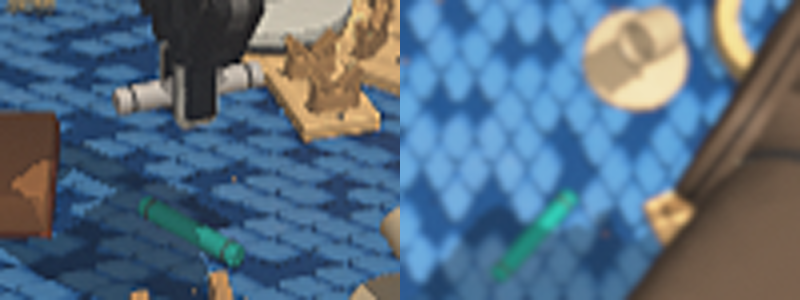

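The pin is held level and roughly centred, and its ends in the crop are at (122,98) and (257,75). I'll carry it above the +80° arm and turn it along the arm.

>>> send_rows:
  series:
    - [[-2.77,4.76,0,0,0,0,-1],[-2.77,4.76,0,0,0,0,-1],[-2.77,4.76,0,0,0,0,-1],[-2.77,4.76,0,0,0,0,-1],[-2.77,4.76,0,0,0,0,-1],[-2.77,4.76,0,0,0,0,-1],[-2.77,4.76,0,0,0,0,-1],[-2.77,4.76,0,0,0,0,-1],[-2.77,4.76,0,0,0,0,-1]]

```text
time: 23.82
eef_pos: [0.5495, 0.2796, 0.1589]
tcp_rot: [-0.216, 0.976, -0.0, -0.002]
contact_force: [1.2, 0.6, -0.5]
opening: 0.142
finger_force: 39.1
```

>>> send_rows:
  series:
    - [[0,0,0,0,0,-0.161,-1],[0,0,0,0,0,-0.161,-1],[0,0,0,0,0,-0.161,-1],[0,0,0,0,0,-0.161,-1],[0,0,0,0,0,-0.161,-1],[0,0,0,0,0,-0.161,-1],[0,0,0,0,0,-0.161,-1],[0,0,0,0,0,0,-1],[0,0,0,0,0,0,-1]]

```text
time: 24.95
eef_pos: [0.55, 0.278, 0.16]
tcp_rot: [-0.704, 0.71, 0.0, -0.001]
contact_force: [0.7, -0.6, -1.5]
opening: 0.147
finger_force: 39.2
```

```bash
python3 - <<'E'
from h import *
s=ctrl.get_state(); print(s['eef_pos'],s['tcp_rot'],s['qpos'])
E
```

```text
[0.54996986 0.27798406 0.16002753] [-7.04010034e-01  7.10189201e-01  4.79616299e-04 -9.69968009e-04] [ 3.03539309e-01  2.26219191e-01  1.78496561e+00 -4.36833809e-05
  1.13257163e+00 -2.82929607e+00]
```

>>> send_rows:
  series:
    - [[0,0,3,0,0,0.02,-1],[0,0,4,0,0,0,-1],[0,0,3,0,0,0,-1],[0,0,1.5,0,0,0,-1],[0,0,1,0,0,0,-1],[0,0,0.5,0,0,0,-1],[0,0,0,0,0,0,-1],[0,0,0,0,0,0,-1]]

```text
time: 25.95
eef_pos: [0.5513, 0.2785, 0.0324]
tcp_rot: [-0.697, 0.717, -0.0, 0.001]
contact_force: [-0.1, 0.2, -0.4]
opening: 0.146
finger_force: 39.2
```

```bash
python3 - <<'E'
from h import *
b=snap('side','side5.png')['img']
cv2.imwrite('pics/m5.png',cv2.resize(b[130:205,220:320,::-1],(640,480),interpolation=cv2.INTER_CUBIC))
E
```

```text
(no output)
```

View pics/m5.png

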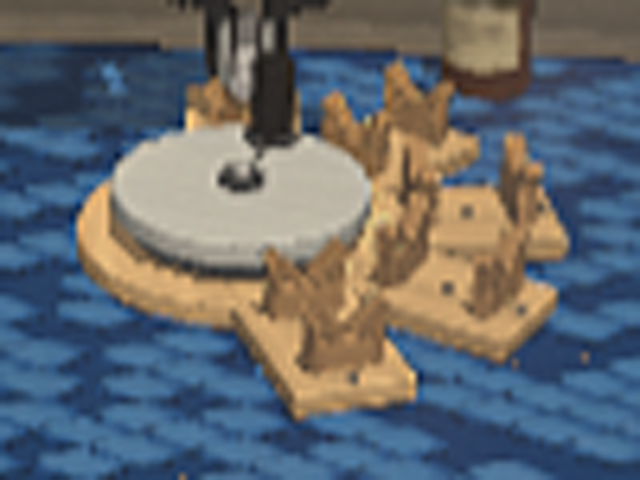

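The side view shows the gripper over the +80° arm behind the knob, with the knob at (270,100) and no contact yet. I'll lower it the rest of the way gently.

>>> send_rows:
  series:
    - [[0,0.1,0.3,0,0,0,-1],[0,0,0.2,0,0,0,-1],[0,0,0,0,0,0,-1],[0,0,0,0,0,0,-1]]

```text
time: 26.5
eef_pos: [0.5495, 0.2782, 0.0263]
tcp_rot: [-0.697, 0.717, 0.0, -0.0]
contact_force: [0.9, -0.1, 0.1]
opening: 0.151
finger_force: 39.2
```

>>> send_rows:
  series:
    - [[0,0,0.2,0,0,0,-1],[0,0,0,0,0,0,-1],[0,0,0,0,0,0,-1]]

```text
time: 26.88
eef_pos: [0.5501, 0.2783, 0.0248]
tcp_rot: [-0.697, 0.717, -0.0, 0.001]
contact_force: [0.7, -1.1, 1.0]
opening: 0.148
finger_force: 39.4
```

>>> send_rows:
  series:
    - [[0,0,0.1,0,0,0,-1],[0,0,0,0,0,0,-1],[0,0,0,0,0,0,-0.3],[0,0,0,0,0,0,-0.3],[0,0,0,0,0,0,-0.3],[0,0,0,0,0,0,-0.3]]

```text
time: 27.62
eef_pos: [0.5493, 0.2782, 0.023]
tcp_rot: [-0.697, 0.717, 0.0, -0.0]
contact_force: [-0.6, -0.1, -0.6]
opening: 0.348
finger_force: 0.0
```

>>> send_rows:
  series:
    - [[0,0,-1,0,0,0,-0.3],[0,0,-2,0,0,0,-0.3],[0,0,-4,0,0,0,-0.3],[0,0,-6,0,0,0,-0.3],[-5,0,-3,0,0,0,-0.3],[0,0,0,0,0,0,-0.3],[0,0,0,0,0,0,-0.3]]

```text
time: 28.5
eef_pos: [0.5505, 0.328, 0.1836]
tcp_rot: [-0.697, 0.717, -0.0, -0.0]
contact_force: [-1.4, -0.8, -0.1]
opening: 0.345
finger_force: 0.0
```

>>> send_rows:
  series:
    - [[0,6,0,0,0,0.15,-0.3],[0,6,0,0,0,0.15,-0.3],[0,6,0,0,0,0,-0.3],[0,0,0,0,0,0,-0.3],[0,0,0,0,0,0,-0.3]]

```text
time: 29.12
eef_pos: [0.3749, 0.3589, 0.1824]
tcp_rot: [-0.582, 0.813, -0.0, -0.001]
contact_force: [0.5, 0.2, 0.4]
opening: 0.348
finger_force: 0.0
```

```bash
python3 - <<'E'
from h import *
a=snap('top','top6.png')['img'];b=snap('side','side6.png')['img']
f=lambda im,x,y,w,h:cv2.resize(im[y:y+h,x:x+w,::-1],(400,300),interpolation=cv2.INTER_CUBIC)
cv2.imwrite('pics/m6.png',np.hstack([f(a,155,140,80,60),f(b,230,115,80,60)]))
E
```

```text
(no output)
```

View pics/m6.png

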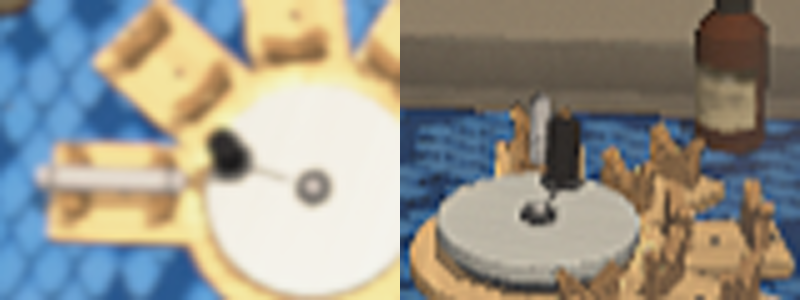

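The pin lies across both yokes of the +80° arm, with ends at crop (38,178) and (184,182). The knob is at (228,155). I'll check the numbers before handing in.

```bash
python3 - <<'E'
from h import *
c=load('top6.png'); T=lambda u,v,z:atz(c,155+u/5,140+v/5,z)[:2]
A=T(313,187,.036); k=T(226,150,.076)-A; e=[T(38,178,.042),T(184,182,.042)]; m=sum(e)/2-A; d=e[0]-e[1]
an=lambda v:np.degrees(np.arctan2(v[1],v[0])).round(1)
print(A,'knob',an(k),'pin r',np.hypot(*m),an(m),an(d),np.hypot(*d))
E
```

```text
[0.54844017 0.16643818] knob 77.8 pin r 0.11000476624892616 90.4 90.1 0.07983788010434091
```

```bash
python3 -c "
from plant import ctrl
print(ctrl.sign_off())"
```

```text
the job is handed in; nothing more can be done
None
```

I handed in the job: the disc stands near the middle of its tight spot (about 62–63° from the base's +x axis), and the steel pin lies across both V-notches of the +80° arm, the pair nearest the knob; I kept clear of the bystanders, and the hand-in gave no verdict.

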